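# Reset the orange carton rest and lock its jam nut

## Robot

A 6-joint arm with a two-finger parallel gripper is mounted at the origin on the work surface. World frame = base frame: x ahead of the robot, y to its left, z up, the work surface at z = 0. Lengths are in mm, angles in rad, forces in N, time in s.
With the tool pointing down it reaches from about 300 to 850 mm from the base axis. Payload 4.2 kg.
Tool frame: the origin (TCP) lies on the centre line of the jaws, within the pads' length; the fingertips stand 17 mm ahead of it and the grasp point (between the pads) lies 2 mm behind it; z points along the fingers, y is the line along which they close (so a half turn about z gives the same grasp; the last joint's range is limited). The gripper opens to 91 mm and grips with 3 to 60 N. Pads are 32 mm wide; open, the fingers measure 118 mm over their backs; the gripper's body (76 mm by 178 mm) begins 60 mm behind the grasp point.
Start: joints at [-1.256, 0.32, 1.565, -0, 1.257, -0.02], TCP at [188.937, -543.088, 230.976] pointing down, gripper open.
Joint ranges: [-3.11, 3.11], [-0.84, 2.01], [0.21, 2.61], [-1.34, 4.49], [0.05, 2.63], [-2.56, 2.56]. Speed limits (rad/s): [2.57, 2.57, 3.14, 3.14, 3.14, 3.14].

## Interface

Orientations are given as a unit quaternion [x, y, z, w].
In Python, from plant import sensors, get_image, order gives the robot as it stands.
- The arm moves only by the tool play_rows, never from a script. Its argument "commands" is one flat list of numbers, 7 for each row, row after row: the shift along the tool's x, y, z in cm, then the turn, a rotation vector about the tool's x, y, z in rad, then the gripper command: -1 is fully open, 1 is shut, values between are in proportion. A call has 1 to 20 rows; each row shifts and turns the commanded pose from where the row before left it, along the tool's axes as they then stand; what a row does not reach is not made up. A row lasts 1/8 s, in which the tool goes at most 62.5 mm and 10.7 degrees, less where a joint would pass 70% of its speed; a pose out of reach is approached as far as the arm can. A call with a gripper value outside its range is refused whole. The fingers move at their own pace and stop on an object; "grip_force" is the grip in N (left out, the last holds). Time passes only in rows, so rows that do not move let the fingers close. It gives the time, the measured TCP pose, the force and the opening at its end, in the units of the state.
- sensors.get_obs(): the state, without advancing time (a new reading comes with each control period).
- get_image(name): name is "scene" or "top"; returns a dict with "color" (400x640x3 uint8, red, green, blue), "intrinsics" (3x3 intrinsics, pixels), "eye" and "rotation" of the camera in the world. Camera axes: x right, y down, z forward; pixel columns grow to the right and rows downward; lengths in mm; the calibration is good to about 2 mm. A picture is of the moment at which its call begins. There is no depth.
- order.hand_in(): hands the job in, once; it reports no verdict.
The state is a dict: "time_s": time; "q": joint angles; "qd": joint speeds; "tau": joint torques, N m; "tcp_pos": TCP position; "orientation": TCP orientation; "wrist_force": force on the tool from outside, world axes, zero at the start; "moment": the same for the moment, N m; "grip_width": opening from 0.0 (shut) to 1.0 (fully open).
Only numpy, scipy, OpenCV 4.12 (cv2) and the standard library are available. Lean on these libraries where they do the work, as an engineer would, in place of code of your own. Each camera call takes 0.05 s, during which the arm holds its last target. There are 200 camera calls.

## Task

The carton rest with the orange handle and knob has slipped off its setting. Swing its jam nut lever anticlockwise to fully loose, turn the orange adjuster knob clockwise until its white pointer stands on the green mark, then swing the lever back until the nut is tight again, with the pointer still on the mark. Do not turn the knob while the nut is tight, and do not touch the carton rest with the blue handle and knob.

Things in the scene. Friction and masses are not known exactly. Their poses are not given: they have to be found in the camera images.
- orange_rest: the carton rest to adjust: grey casting on a dark 135 x 115 mm foot fixed to the table, with orange knob and handle. Origin on the table, under the upright axis of nut and screw; z up; x towards the green mark (20 x 9 mm, 39 to 59 mm from the axis, on a black dial 50 mm up) and an aluminium ledge that carries the carton (reaches 95 mm from the axis, about 40 mm up)
- orange_nut (a joint): jam nut: steel hub on the axis, lever arm 54 to 63 mm up, ending 85 mm out in an upright round orange handle, 18 mm across, 75 to 125 mm up. Value in rad: 0 = tight at its stop (handle 150 degrees anticlockwise from the rest's x, seen from above); grows anticlockwise; 1.047 = fully loose at the other stop (210 degrees). Starts tight; takes 3 N at the handle; stays where left
- orange_screw (a joint): adjuster screw over the nut, same axis: orange disc, 52 mm across, 75 to 83 mm up, with a grip bar 52 x 14 mm, 83 to 125 mm up; a white pointer in line with the bar reaches 49 mm out. Value in rad: pointer's angle from the rest's x, anticlockwise from above; 0 = on the green mark. Starts at 0.6 to 1.3, stops at +-1.4. Takes 0.12 N m; stays where left and does not rise
- blue_rest: a second, like carton rest with a blue knob and a blue handle, set for another carton: leave alone. Origin and axes as for the orange one

How it is judged (in metres and radians):
On the way, in this order (a step that is already met when the one before it is completed fails the run):
1. the jam nut is swung loose (at least 45 degrees from tight) while the adjuster has not yet been turned to the mark (value of joint orange_nut above 0.785 rad and value of joint orange_screw above 0.5 rad), for 0.1 s.
2. with the nut loose, the pointer is turned to within 11 degrees of the green mark (value of joint orange_nut above 0.6 rad and value of joint orange_screw between -0.2 and 0.2 rad), for 0.2 s.
At the end, for the whole second after the job is handed in: the orange rest's jam nut is back within 10 degrees of its tight stop, and the pointer of its adjuster is within 11 degrees of the green mark (value of joint orange_nut below 0.18 rad and value of joint orange_screw between -0.2 and 0.2 rad); the robot touches nothing.
It fails at once if the adjuster is turned (faster than 0.5 rad/s) while the jam nut is tight (within 15 degrees of its stop) (value of joint orange_nut below 0.26 rad and (velocity of joint orange_screw above 0.5 rad/s or velocity of joint orange_screw below -0.5 rad/s)).
It fails at once if the robot touches the blue rest (more than 1 N) (contact force between any of the fingers, the arm and blue_rest above 1 N).
It also fails if it takes over 64 s, if anything falls off the work surface, if the arm or the gripper's body presses on something with over 40 N, if the wrist force passes 120 N, or if a joint passes its speed limit or range.

## Working session

There is one attempt and no reset: what is moved stays moved. The work goes in short steps, Python scripts to look and compute and a tool call to move; the robot and the scene stay as the last step left them, time stands still between calls to the robot, and variables do not carry over. Pictures are saved under pics/ and viewed, on a budget of 10 in all, crops included, one or two more only if the job needs it, and the job is handed in when it is done.

Besides the shell and the picture viewer there is one more tool, called after "Call:" in YAML: its name, and indented under it one key for each argument. play_rows: Moves the arm, as the interface text tells. Its arguments: {"type":"object","properties":{"commands":{"type":"array"},"grip_force":{"type":"number"}},"required":["commands"]}

```bash
ls; mkdir -p pics
python3 - <<'E'
from plant import sensors, get_image
import cv2
for n in ("top","scene"):
    d=get_image(n); cv2.imwrite(f"pics/{n}0.png",d["color"][:,:,::-1]); print(n,d["intrinsics"],d["eye"],d["rotation"])
o=sensors.get_obs();print(o)
E
```

```text
pics
top [[380.94337083   0.         315.8162902 ]
 [  0.         380.94337083 204.19869154]
 [  0.           0.           1.        ]] [485.64958779  15.00360003 715.37600902] [-0.70535673  0.7054658  -0.05595873  0.04072482]
scene [[470.32903449   0.         317.47151875]
 [  0.         470.32903449 199.83322448]
 [  0.           0.           1.        ]] [1007.55167964  274.62962626  836.03885046] [ 0.45081433  0.84544921 -0.25431166 -0.13155855]
{'time_s': 0.1, 'q': array([-1.25601937e+00,  3.20233114e-01,  1.56552337e+00,  2.46201197e-06,
        1.25742160e+00, -2.00094851e-02]), 'qd': array([-7.09475281e-04, -5.40774668e-04, -4.30383660e-03, -1.03490784e-03,
        8.59045102e-04, -7.78442998e-05]), 'tau': array([ 2.57862048e-04, -4.13334095e+01, -2.32510042e+01,  7.28337653e-02,
        4.22292575e-02, -5.81528025e-05]), 'tcp_pos': array([ 188.79318448, -542.68018248,  230.2144577 ]), 'orientation': array([ 9.86022192e-01,  1.66612150e-01, -1.15252608e-04, -7.84292058e-04]), 'wrist_force': array([-0.77498057,  0.97689987,  0.30289324]), 'moment': array([-0.03896632,  0.02174816, -0.00346444]), 'grip_width': 0.9999090936263048}
```

View pics/top0.png

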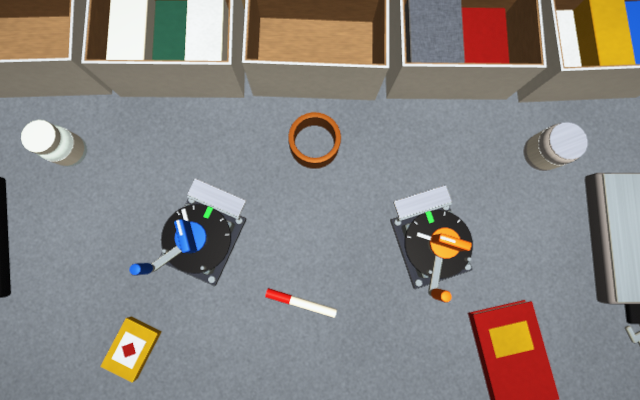

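View pics/scene0.png

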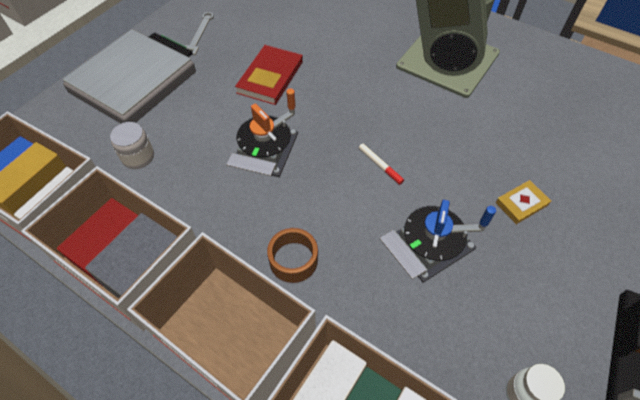

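Top view: the orange rest is centred near (438,242), with its green mark at (430,216), white pointer at (424,237), bar end at (471,244) and handle top at (446,296). The blue rest is far off on the left at (190,238).

```bash
cat > h.py <<'E'
import numpy as np, cv2
from scipy.spatial.transform import Rotation as R
from plant import sensors, get_image
def ray(d,uv,z):
    v=R.from_quat(d["rotation"]).apply(np.linalg.inv(d["intrinsics"])@[uv[0],uv[1],1.])
    e=np.array(d["eye"]); return (e+v*(z-e[2])/v[2])[:2]
def proj(d,p):
    c=R.from_quat(d["rotation"]).inv().apply(np.array(p)-d["eye"]); k=d["intrinsics"]@c; return k[:2]/k[2]
def blobs(d,lo,hi,roi,mina=8):
    h=cv2.cvtColor(d["color"],cv2.COLOR_RGB2HSV); m=cv2.inRange(h,np.array(lo),np.array(hi))
    x0,y0,x1,y1=roi; k=np.zeros_like(m); k[y0:y1,x0:x1]=m[y0:y1,x0:x1]
    n,l,s,c=cv2.connectedComponentsWithStats(k)
    return [(s[i],c[i],cv2.minAreaRect(np.argwhere(l==i)[:,::-1].astype(np.float32))) for i in range(1,n) if s[i][4]>=mina]
E
python3 - <<'E'
from h import *
T=get_image("top");S=get_image("scene")
for n,d,roi in (("top",T,(385,180,485,310)),("scene",S,(220,80,305,180))):
    for c,lo,hi in (("orange",(5,170,120),(18,255,255)),("green",(45,120,100),(75,255,255)),("white",(0,0,200),(180,40,255))):
        for b in blobs(d,lo,hi,roi): print(n,c,b)
    print()
g=d
d=T
im=cv2.resize(d["color"][180:310,385:485,::-1],None,fx=4.5,fy=4.5,interpolation=cv2.INTER_CUBIC)
im2=cv2.resize(S["color"][80:180,220:305,::-1],None,fx=4,fy=4,interpolation=cv2.INTER_CUBIC)
o=np.zeros((585,790,3),np.uint8);o[:im.shape[0],:450]=im;o[:400,450:790]=im2
cv2.imwrite("pics/crop.png",o)
E
```

```text
top orange (array([430, 227,  42,  32, 410], dtype=int32), array([450.4097561 , 241.69512195]), ((448.4248962402344, 245.0115966796875), (39.51384735107422, 30.374588012695312), 36.25383758544922))
top orange (array([440, 290,  11,  12,  56], dtype=int32), array([445.89285714, 295.44642857]), ((445.5, 296.0000305175781), (10.435514450073242, 10.435516357421875), 18.43494987487793))
top green (array([425, 211,  10,  13,  75], dtype=int32), array([429.49333333, 216.69333333]), ((429.4827575683594, 216.70687866210938), (11.698805809020996, 6.31364107131958), 68.19859313964844))
top white (array([395, 186,  56,  33, 986], dtype=int32), array([422.38336714, 201.84685598]), ((422.59002685546875, 202.1300048828125), (19.018112182617188, 54.14814758300781), 72.4075698852539))
top white (array([444, 206,   5,   3,   9], dtype=int32), array([446.22222222, 207.33333333]), ((446.1500244140625, 207.45005798339844), (1.5811387300491333, 4.427187919616699), 71.56504821777344))
top white (array([396, 221,   4,   3,   9], dtype=int32), array([397.33333333, 222.33333333]), ((397.5, 222.0), (2.0, 3.0),
[... 1696 characters left out ...]
, array([256.64473684, 127.96052632]), ((256.9117736816406, 128.85293579101562), (19.198345184326172, 9.870336532592773), 40.601295471191406))
scene green (array([252, 147,   7,   9,  45], dtype=int32), array([255.11111111, 151.04444444]), ((255.2000274658203, 151.1000213623047), (4.919349670410156, 8.9442720413208), 26.56505012512207))
scene white (array([260, 111,   6,   6,   8], dtype=int32), array([262.5 , 113.25]), ((262.7500305175781, 113.25), (7.071067810058594, 0.7071067094802856), 45.0))
scene white (array([269, 133,   6,   6,  12], dtype=int32), array([271.83333333, 135.5       ]), ((271.743896484375, 135.30490112304688), (7.027819633483887, 1.4055638313293457), 51.34019470214844))
```

View pics/crop.png

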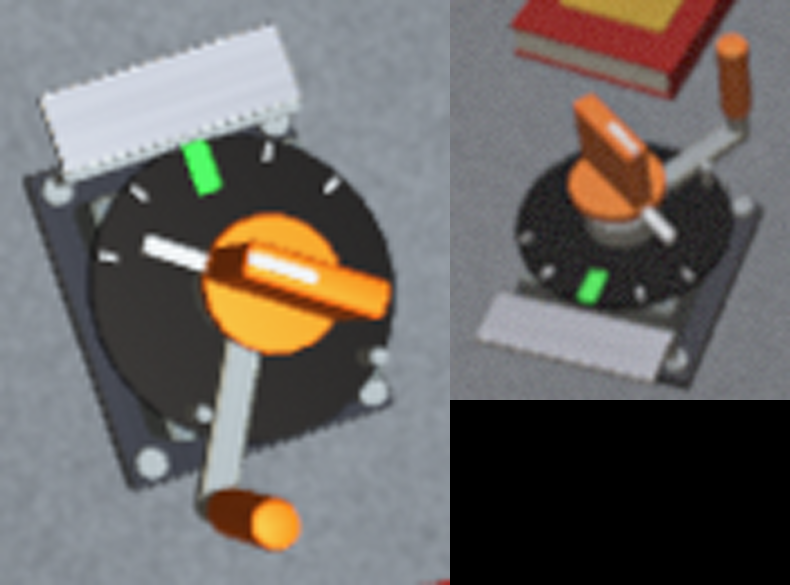

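The crop shows the disc centre at full-image (445.3,242.9), the handle top at (446.5,296.4), the pointer tip at (416.8,234.4), and the green mark at (429.5,216.7).

Run:
```python
from h import *
T=get_image("top");S=get_image("scene")
c=ray(T,(445.3,242.9),83);h=ray(T,(446.3,296.2),125);g=ray(T,(429.5,216.7),50);p=ray(T,(416.8,234.4),79);p2=ray(T,(423.6,236),79)
f=ray(T,(418.5,282.2),12);
cs=ray(S,(220+(616-450)/4,80+184/4),83); hs=ray(S,(220+(733-450)/4,80+43/4),125); gs=ray(S,(255.1,151),50)
for n,v in zip("c h g p p2 cs hs gs".split(),(c,h,g,p,p2,cs,hs,gs)):
    w=v-c; print(n,v.round(1),"r %.1f ang %.3f"%(np.hypot(*w),np.arctan2(w[1],w[0])))
```

```text
c [ 508.  -214.3] r 0.0 ang 0.000
h [ 425.6 -196.7] r 84.3 ang 2.931
g [ 555.3 -200.3] r 49.3 ang 0.287
p [ 522.4 -168.2] r 48.2 ang 1.268
p2 [ 519.7 -179.6] r 36.6 ang 1.245
cs [ 510.6 -210.9] r 4.3 ang 0.924
hs [ 424.1 -193.3] r 86.4 ang 2.896
gs [ 553.2 -199.7] r 47.5 ang 0.312
```

```bash
cat >> h.py <<'E'
def delta(p,psi):
    o=sensors.get_obs(); r=R.from_quat(o["orientation"]); x=r.apply([1,0,0]); now=np.arctan2(x[1],x[0])
    t=R.from_euler("z",psi)*R.from_euler("x",np.pi)
    print("t",o["time_s"],"shift cm",(r.inv().apply(np.array(p)-o["tcp_pos"])/10).round(2),"rotvec",(r.inv()*t).as_rotvec().round(3),"psi",now.round(3),"F",o["wrist_force"].round(1),"grip",round(o["grip_width"],3))
E
python3 -c "
from h import *
delta([425.3,-195,190],-0.22)"
```

```text
t 0.3 shift cm [ 33.76 -25.09   4.08] rotvec [-0.001  0.     0.555] psi 0.335 F [ 0.1 -0.6 -0.9] grip 1.001
```

Call:
play_rows:
  commands: [2.41, -1.79, 0.29, 0, 0, 0, 0, 2.41, -1.79, 0.29, 0, 0, 0, 0, 2.41, -1.79, 0.29, 0, 0, 0, 0, 2.41, -1.79, 0.29, 0, 0, 0, 0, 2.41, -1.79, 0.29, 0, 0, 0, 0, 2.41, -1.79, 0.29, 0, 0, 0, 0, 2.41, -1.79, 0.29, 0, 0, 0, 0, 2.41, -1.79, 0.29, 0, 0, 0, 0, 2.41, -1.79, 0.29, 0, 0, 0, 0, 2.41, -1.79, 0.29, 0, 0, 0, 0, 2.41, -1.79, 0.29, 0, 0, 0, 0, 2.41, -1.79, 0.29, 0, 0, 0, 0, 2.41, -1.79, 0.29, 0, 0, 0, 0, 2.41, -1.79, 0.29, 0, 0, 0, 0, 0, 0, 0, 0, 0, 0.139, 0, 0, 0, 0, 0, 0, 0.139, 0, 0, 0, 0, 0, 0, 0.139, 0, 0, 0, 0, 0, 0, 0.138, 0, 0, 0, 0, 0, 0, 0, 0]
  grip_force: 8

```text
time_s: 2.68
tcp_pos: [425.2, -195.5, 190.4]
orientation: [0.994, -0.109, 0.0, 0.0]
wrist_force: [0.1, -0.9, -0.6]
grip_width: 0.501
```

```bash
python3 -c "
from h import *
delta([425.3,-195,102],-0.22)
d=get_image('top');print(proj(d,[425.3,-195,125]))
cv2.imwrite('pics/a.png',cv2.resize(d['color'][150:350,350:550,::-1],None,fx=3,fy=3))"
```

```text
t 2.675 shift cm [-0.01 -0.05  8.84] rotvec [ 0.    -0.     0.001] psi -0.219 F [ 0.1 -0.9 -0.6] grip 0.501
[445.22508272 296.38020916]
```

View pics/a.png

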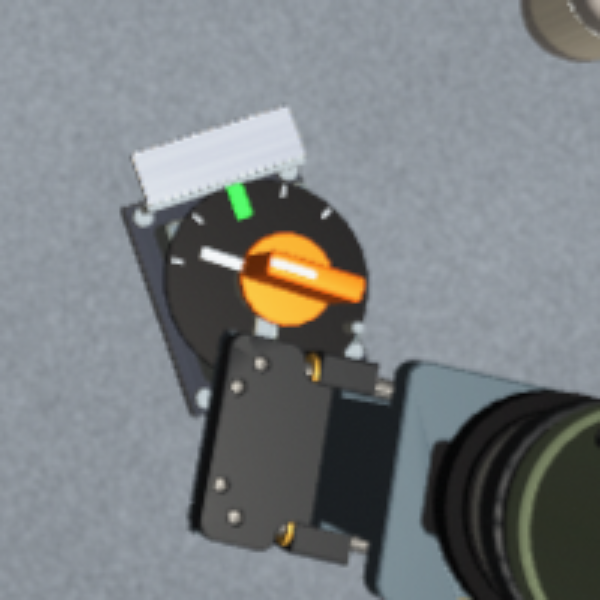

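The gripper stands over the handle with its long body tangential, and the knob is clear. I'll lower it and close.

Call:
play_rows:
  commands: [0, 0, 1.1, 0, 0, 0, 0, 0, 0, 1.1, 0, 0, 0, 0, 0, 0, 1.1, 0, 0, 0, 0, 0, 0, 1.1, 0, 0, 0, 0, 0, 0, 1.1, 0, 0, 0, 0, 0, 0, 1.1, 0, 0, 0, 0, 0, 0, 1.1, 0, 0, 0, 0, 0, 0, 1.1, 0, 0, 0, 0, 0, 0, 0, 0, 0, 0, 1, 0, 0, 0, 0, 0, 0, 1, 0, 0, 0, 0, 0, 0, 1, 0, 0, 0, 0, 0, 0, 1, 0, 0, 0, 0, 0, 0, 1, 0, 0, 0, 0, 0, 0, 1]
  grip_force: 8

```text
time_s: 4.47
tcp_pos: [425.5, -196.5, 102.8]
orientation: [0.994, -0.11, 0.0, 0.001]
wrist_force: [-1.1, -6.2, 1.4]
grip_width: 0.198
```

Call:
play_rows:
  commands: [0.011, 0.434, 0, 0, 0, -0.051, 1, 0.011, 0.434, 0, 0, 0, -0.051, 1, 0.011, 0.434, 0, 0, 0, -0.051, 1, 0.011, 0.434, 0, 0, 0, -0.051, 1, 0.011, 0.434, 0, 0, 0, -0.051, 1, 0.011, 0.434, 0, 0, 0, -0.051, 1, 0.011, 0.434, 0, 0, 0, -0.051, 1, 0.011, 0.434, 0, 0, 0, -0.051, 1, 0.011, 0.434, 0, 0, 0, -0.051, 1, 0.011, 0.434, 0, 0, 0, -0.051, 1]

```text
time_s: 5.72
tcp_pos: [426.7, -237.5, 102.7]
orientation: [0.989, 0.145, 0.0, -0.001]
wrist_force: [-0.8, 1.5, 3.9]
grip_width: 0.195
```

Call:
play_rows:
  commands: [0.011, 0.434, 0, 0, 0, -0.051, 1, 0.011, 0.434, 0, 0, 0, -0.051, 1, 0.011, 0.434, 0, 0, 0, -0.051, 1, 0.011, 0.434, 0, 0, 0, -0.051, 1, 0.011, 0.434, 0, 0, 0, -0.051, 1, 0.011, 0.434, 0, 0, 0, -0.051, 1, 0.011, 0.434, 0, 0, 0, -0.051, 1, 0.011, 0.434, 0, 0, 0, -0.051, 1, 0.011, 0.434, 0, 0, 0, -0.051, 1, 0.011, 0.434, 0, 0, 0, -0.051, 1, 0, 0, 0, 0, 0, 0, 1, 0, 0, 0, 0, 0, 0, 1]

```text
time_s: 7.22
tcp_pos: [448.8, -274.8, 102.7]
orientation: [0.921, 0.389, 0.0, -0.0]
wrist_force: [-3.0, 0.5, 5.2]
grip_width: 0.19
```

```bash
python3 -c "
from h import *
delta([508.5,-213.5,102],-0.22)
p=sensors.get_obs()['tcp_pos'][:2]-[508.5,-213.5];print(np.hypot(*p),np.arctan2(p[1],p[0])+2*np.pi-.3-2.618)"
```

```text
t 7.225 shift cm [8.56 0.   0.07] rotvec [-1.000e-03 -0.000e+00  1.019e+00] psi 0.799 F [-3.   0.5  5.2] grip 0.19
85.5664901564542 1.022442936074524
```

Call:
play_rows:
  commands: [0, 0, 0, 0, 0, 0, 0, 0, 0, 0, 0, 0, 0, 0, 0, 0, 0, 0, 0, 0, 0, 0, 0, -1.4, 0, 0, 0, 0, 0, 0, -1.4, 0, 0, 0, 0, 0, 0, -1.4, 0, 0, 0, 0, 0, 0, -1.4, 0, 0, 0, 0, 0, 0, -1.4, 0, 0, 0, 0, 1.71, 0, 0, 0, 0, 0, 0, 1.71, 0, 0, 0, 0, 0, 0, 1.71, 0, 0, 0, 0, 0, 0, 1.71, 0, 0, 0, 0, 0, 0, 1.71, 0, 0, 0, 0, 0, 0, 0, 0, 0, 0, 0, -0.115, 0, 0, 0, 0, 0, 0, -0.115, 0, 0, 0, 0, 0, 0, -0.115, 0, 0, 0, 0, 0, 0, -0.115, 0, 0, 0, 0, 0, 0, 0, 0]

```text
time_s: 9.48
tcp_pos: [509.0, -213.4, 172.2]
orientation: [0.808, 0.589, -0.0, -0.0]
wrist_force: [0.1, 0.9, 0.3]
grip_width: 0.503
```

```bash
python3 -c "
from h import *
delta([508.5,-213.5,106],1.26)
T=get_image('top');d=get_image('scene')
o=np.zeros((480,800,3),np.uint8);o[:,:400]=cv2.resize(d['color'][60:180,215:315,::-1],None,fx=4,fy=4);o[:400,400:]=cv2.resize(T['color'][180:313,375:508,::-1],(400,400))
cv2.imwrite('pics/b.png',o)"
```

```text
t 9.475 shift cm [-0.02 -0.04  6.62] rotvec [-0.     0.    -0.001] psi 1.259 F [0.1 0.9 0.3] grip 0.503
```

View pics/b.png

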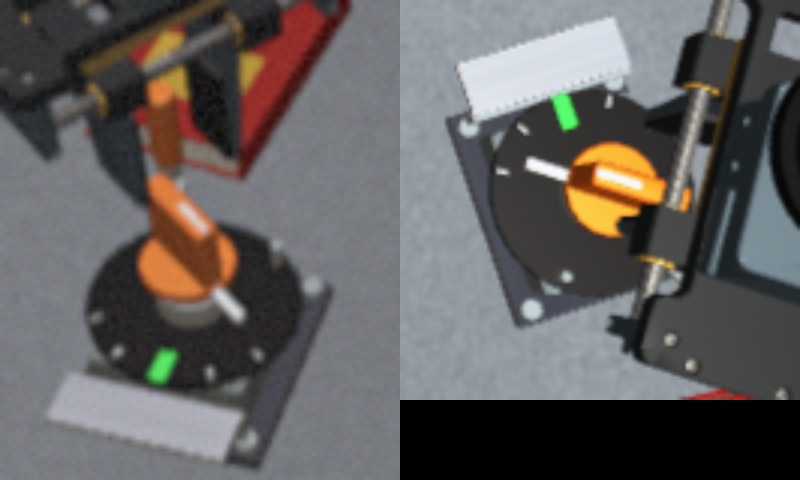

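The handle now stands at the loose side, behind the knob in the scene view. The pointer is unchanged and the fingers straddle the bar, so I'll lower and grip.

Call:
play_rows:
  commands: [0, 0, 1.1, 0, 0, 0, 0, 0, 0, 1.1, 0, 0, 0, 0, 0, 0, 1.1, 0, 0, 0, 0, 0, 0, 1.1, 0, 0, 0, 0, 0, 0, 1.1, 0, 0, 0, 0, 0, 0, 1.1, 0, 0, 0, 0, 0, 0, 0, 0, 0, 0, 1, 0, 0, 0, 0, 0, 0, 1, 0, 0, 0, 0, 0, 0, 1, 0, 0, 0, 0, 0, 0, 1, 0, 0, 0, 0, 0, 0, 1, 0, 0, 0, 0, 0, 0, 1]
  grip_force: 20

```text
time_s: 11.08
tcp_pos: [507.9, -213.7, 106.8]
orientation: [0.808, 0.589, -0.0, -0.0]
wrist_force: [-4.6, 1.9, 6.2]
grip_width: 0.155
```

Call:
play_rows:
  commands: [0, 0, 0, 0, 0, 0.08, 1, 0, 0, 0, 0, 0, 0.08, 1, 0, 0, 0, 0, 0, 0.08, 1, 0, 0, 0, 0, 0, 0.08, 1, 0, 0, 0, 0, 0, 0.08, 1, 0, 0, 0, 0, 0, 0.08, 1, 0, 0, 0, 0, 0, 0.08, 1, 0, 0, 0, 0, 0, 0.08, 1, 0, 0, 0, 0, 0, 0.08, 1, 0, 0, 0, 0, 0, 0.08, 1, 0, 0, 0, 0, 0, 0.08, 1, 0, 0, 0, 0, 0, 0.08, 1, 0, 0, 0, 0, 0, 0, 1, 0, 0, 0, 0, 0, 0, 1, 0, 0, 0, 0, 0, 0, 1]

```text
time_s: 12.95
tcp_pos: [508.6, -214.4, 106.7]
orientation: [0.989, 0.15, 0.0, 0.0]
wrist_force: [-3.8, -1.4, 5.7]
grip_width: 0.156
```

```bash
python3 -c "
from h import *
delta([508.5,-213.5,106],0.3)
T=get_image('top');d=get_image('scene')
o=np.zeros((480,800,3),np.uint8);o[:,:400]=cv2.resize(d['color'][60:180,215:315,::-1],None,fx=4,fy=4);o[:400,400:]=cv2.resize(T['color'][180:313,375:508,::-1],(400,400))
cv2.imwrite('pics/c.png',o)"
```

```text
t 12.95 shift cm [ 0.02 -0.09  0.07] rotvec [ 0.001 -0.     0.001] psi 0.301 F [-3.8 -1.4  5.7] grip 0.156
```

View pics/c.png

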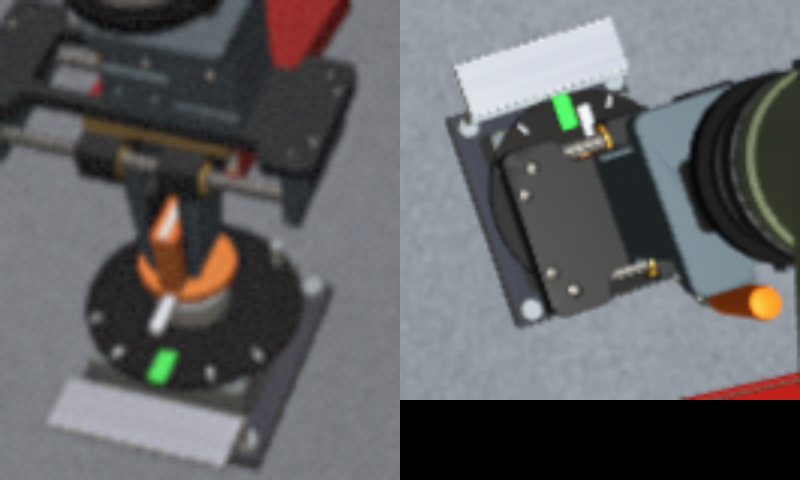

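In the scene view the pointer at (163,315) lines up with the green mark at (162,366). I'll release, lift and go back over the handle, then measure the pointer in the clear.

Call:
play_rows:
  commands: [0, 0, 0, 0, 0, 0, 0, 0, 0, 0, 0, 0, 0, 0, 0, 0, 0, 0, 0, 0, 0, 0, 0, -1.4, 0, 0, 0, 0, 0, 0, -1.4, 0, 0, 0, 0, 0, 0, -1.4, 0, 0, 0, 0, 0, 0, -1.4, 0, 0, 0, 0, 0, 0, -1.4, 0, 0, 0, 0, 0, 0, 0, 0, 0, -0.125, 0, 0, 0, 0, 0, 0, -0.125, 0, 0, 0, 0, 0, 0, -0.125, 0, 0, 0, 0, 0, 0, -0.125, 0, -1.71, 0, 0, 0, 0, 0, 0, -1.71, 0, 0, 0, 0, 0, 0, -1.71, 0, 0, 0, 0, 0, 0, -1.71, 0, 0, 0, 0, 0, 0, -1.71, 0, 0, 0, 0, 0, 0, 0, 0, 0, 0, 0, 0, 0]

```text
time_s: 15.3
tcp_pos: [448.1, -276.2, 176.4]
orientation: [0.922, 0.388, -0.0, 0.0]
wrist_force: [0.7, 1.1, -0.3]
grip_width: 0.501
```

```bash
python3 -c "
from h import *
delta([448.8,-274.8,102],0.8)
T=get_image('top');d=get_image('scene')
o=np.zeros((480,800,3),np.uint8);o[:,:400]=cv2.resize(d['color'][60:180,215:315,::-1],None,fx=4,fy=4);o[:400,400:]=cv2.resize(T['color'][180:313,375:508,::-1],(400,400))
cv2.imwrite('pics/d.png',o)
c=np.array([508.5,-213.5])
for D,roi in ((T,(420,200,455,245)),(d,(240,125,275,160))):
  for lo,hi,z in (((0,0,180),(180,50,255),79),((45,120,100),(75,255,255),50)):
    for b in blobs(D,lo,hi,roi,5):
      p=ray(D,b[1],z)-c;print(z,b[0],b[1].round(1),np.hypot(*p).round(1),np.arctan2(p[1],p[0]).round(3))
"
```

```text
t 15.3 shift cm [ 0.15 -0.04  7.44] rotvec [ 0.     0.    -0.002] psi 0.798 F [ 0.7  1.1 -0.3] grip 0.501
79 [420 200  31  14 301] [433.3 204.6] 66.1 0.233
79 [434 215   8  14  53] [437.6 221.4] 36.9 0.249
79 [449 226   6  16  34] [452.  232.7] 22.1 -0.714
50 [425 211   9  13  73] [429.4 216.6] 48.7 0.278
79 [253 134   5   8  19] [255.2 137.6] 33.9 0.266
50 [252 147   7   9  45] [255.1 151. ] 46.9 0.302
```

View pics/d.png

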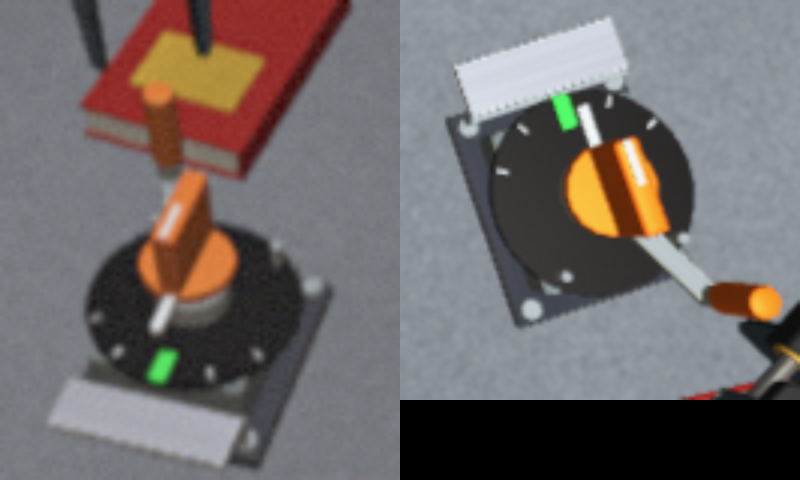

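The pointer is within about 0.03 rad of the mark in both views. Next I regrip the handle.

Call:
play_rows:
  commands: [0.15, 0, 1.06, 0, 0, 0, 0, 0, 0, 1.06, 0, 0, 0, 0, 0, 0, 1.06, 0, 0, 0, 0, 0, 0, 1.06, 0, 0, 0, 0, 0, 0, 1.06, 0, 0, 0, 0, 0, 0, 1.06, 0, 0, 0, 0, 0, 0, 1.06, 0, 0, 0, 0, 0, 0, 0, 0, 0, 0, 1, 0, 0, 0, 0, 0, 0, 1, 0, 0, 0, 0, 0, 0, 1, 0, 0, 0, 0, 0, 0, 1, 0, 0, 0, 0, 0, 0, 1, 0, 0, 0, 0, 0, 0, 1]
  grip_force: 10

```text
time_s: 17.02
tcp_pos: [450.1, -274.2, 102.5]
orientation: [0.921, 0.389, 0.0, 0.0]
wrist_force: [-0.6, 0.9, 3.3]
grip_width: 0.193
```

Call:
play_rows:
  commands: [0.011, -0.434, 0, 0, 0, 0.051, 1, 0.011, -0.434, 0, 0, 0, 0.051, 1, 0.011, -0.434, 0, 0, 0, 0.051, 1, 0.011, -0.434, 0, 0, 0, 0.051, 1, 0.011, -0.434, 0, 0, 0, 0.051, 1, 0.011, -0.434, 0, 0, 0, 0.051, 1, 0.011, -0.434, 0, 0, 0, 0.051, 1, 0.011, -0.434, 0, 0, 0, 0.051, 1, 0.011, -0.434, 0, 0, 0, 0.051, 1, 0.011, -0.434, 0, 0, 0, 0.051, 1]

```text
time_s: 18.27
tcp_pos: [428.5, -238.6, 102.6]
orientation: [0.99, 0.144, 0.001, 0.002]
wrist_force: [1.1, -3.2, 0.8]
grip_width: 0.195
```

Call:
play_rows:
  commands: [0.011, -0.434, 0, 0, 0, 0.051, 1, 0.011, -0.434, 0, 0, 0, 0.051, 1, 0.011, -0.434, 0, 0, 0, 0.051, 1, 0.011, -0.434, 0, 0, 0, 0.051, 1, 0.011, -0.434, 0, 0, 0, 0.051, 1, 0.011, -0.434, 0, 0, 0, 0.051, 1, 0.011, -0.434, 0, 0, 0, 0.051, 1, 0.011, -0.434, 0, 0, 0, 0.051, 1, 0.011, -0.434, 0, 0, 0, 0.051, 1, 0.011, -0.434, 0, 0, 0, 0.051, 1, 0, 0, 0, 0, 0, 0, 1, 0, 0, 0, 0, 0, 0, 1]

```text
time_s: 19.77
tcp_pos: [426.9, -196.7, 102.5]
orientation: [0.994, -0.109, 0.001, 0.002]
wrist_force: [-1.0, -6.6, 1.0]
grip_width: 0.191
```

Call:
play_rows:
  commands: [0, 0, 0, 0, 0, 0, 0, 0, 0, 0, 0, 0, 0, 0, 0, 0, 0, 0, 0, 0, 0, 0, 0, -1.4, 0, 0, 0, 0, 0, 0, -1.4, 0, 0, 0, 0, 0, 0, -1.4, 0, 0, 0, 0, 0, 0, -1.4, 0, 0, 0, 0, 0, 0, -1.4, 0, 0, 0, 0, 0, 0, -1.4, 0, 0, 0, 0, -1.6, -1.5, -0.5, 0, 0, 0, 0, -1.6, -1.5, -0.5, 0, 0, 0, 0, -1.6, -1.5, -0.5, 0, 0, 0, 0, -1.6, -1.5, -0.5, 0, 0, 0, 0, -1.6, -1.5, -0.5, 0, 0, 0, 0, 0, 0, 0, 0, 0, 0, 0, 0, 0, 0, 0, 0, 0, 0]

```text
time_s: 21.78
tcp_pos: [365.0, -103.9, 211.3]
orientation: [0.994, -0.11, 0.0, 0.0]
wrist_force: [0.8, -0.5, 1.1]
grip_width: 0.501
```

```bash
python3 -c "
from h import *
delta([448.8,-274.8,102],0.8)
T=get_image('top');d=get_image('scene')
o=np.zeros((480,800,3),np.uint8);o[:,:400]=cv2.resize(d['color'][60:180,215:315,::-1],None,fx=4,fy=4);o[:400,400:]=cv2.resize(T['color'][180:313,375:508,::-1],(400,400))
cv2.imwrite('pics/e.png',o)
c=np.array([508.5,-213.5])
for D,roi in ((T,(420,212,445,245)),(d,(240,125,275,160))):
  for lo,hi,z in (((0,0,180),(180,50,255),79),((45,120,100),(75,255,255),50)):
    for b in blobs(D,lo,hi,roi,5):
      p=ray(D,b[1],z)-c;print(z,b[0],b[1].round(1),np.hypot(*p).round(1),np.arctan2(p[1],p[0]).round(3))
for b in blobs(T,(5,170,120),(18,255,255),(425,270,485,320)): print('handle top',b[2])
"
```

```text
t 21.775 shift cm [11.9  14.85 10.95] rotvec [ 1.00e-03 -1.00e-03 -1.02e+00] psi -0.22 F [ 0.8 -0.5  1.1] grip 0.501
79 [420 212   4   2   6] [421.2 212.3] 62.8 0.619
79 [434 215   8  14  53] [437.6 221.4] 36.9 0.249
50 [425 212   9  12  70] [429.4 216.9] 48.3 0.28
79 [253 134   5   8  20] [255.2 137.8] 34.3 0.271
50 [252 147   7   9  45] [255.1 151. ] 46.9 0.302
handle top ((445.0, 295.5), (11.0, 10.0), 90.0)
```

View pics/e.png

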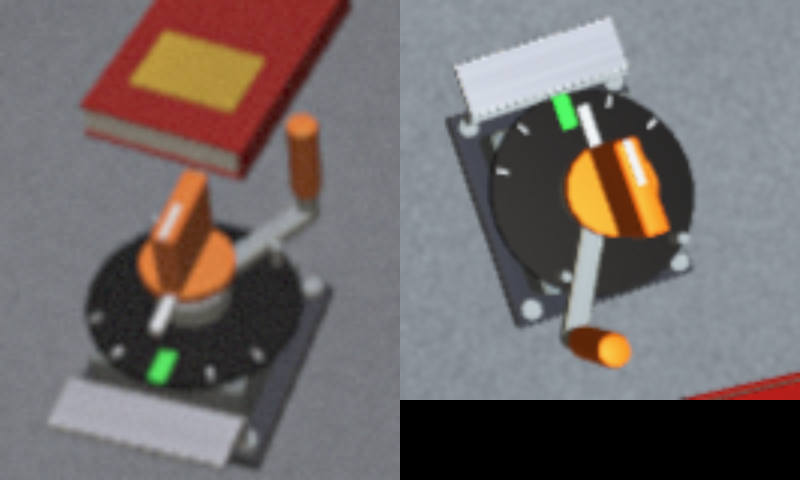

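The handle top is back at its starting pixel, (445,295.5) against (445.5,296). The pointer still lines up with the mark and the arm is clear.

```bash
python3 -c "
from plant import order
print(order.hand_in())"
```

```text
the job is handed in; nothing more can be done
None
```

I swung the orange jam nut lever to about 1.02 rad (loose), turned the knob about 0.96 rad clockwise onto the green mark, then swung the lever back to its tight stop. I handed the job in at about 22 s; no verdict is reported.

- **Pointer:** after the lever was back, it measured about 0.03 rad short of the mark's direction in both camera views, against a limit of 0.2. It did not shift while I tightened the nut.
- **Nut:** the handle top was within 1 px of where it started (tight), roughly 0.01–0.02 rad. The force and gripper position at the end of the swing matched those at the first grasp.
- **Clearance:** the arm ended at about z = 211 mm, clear of both rests. The blue rest was never approached.

No checks failed or disagreed. The two cameras differed by only 3–4 mm on the rest's axis position.

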